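Load the clamshell test case with boards on a lifter blade

TASK

Carry every circuit board from the rack to the grey clamshell test case, balanced level on the blade of the lifter and never touched by the gripper, and lower each flat onto the two ledges of a nest of its own, between the lips. Then lay the lifter flat on the teal mat again, and last swing the cover of the case gently down until it is fully shut. Leave the multimeter, the reel and the bottle where they are.

Things in the scene. Friction and masses are not known exactly. Their poses are not given: they have to be found in the camera images.
- board1: Green circuit board, one of two or three alike, 84 (x) x 60 (y) x 4 mm, z up, parts standing 9 mm above it, about 70 g. Origin: centre of its underside. At the start it lies across the gap of a rack bay, its x within about 0.1 rad of the rack's x.
- board2: Green circuit board, one of two or three alike, 84 (x) x 60 (y) x 4 mm, z up, parts standing 9 mm above it, about 70 g. Origin: centre of its underside. At the start it lies across the gap of a rack bay, its x within about 0.1 rad of the rack's x.
- board3: Green circuit board, one of two or three alike, 84 (x) x 60 (y) x 4 mm, z up, parts standing 9 mm above it, about 70 g. Origin: centre of its underside. At the start it lies across the gap of a rack bay, its x within about 0.1 rad of the rack's x.
- lifter_grip (a point): Lifter: loose tool, 250 g, starts flat on the mat. Steel plate 4 mm thick: foot 60 x 90 (y) mm from x = -40 to +20, blade 26 mm wide on to the tip at x = +135 mm. Upright black grip block 16 (x) x 40 (y) mm, top 74 mm above the plate's underside. This point: on the block's axis, 45 mm above the underside; z up. Grip the 16 mm (fingers close along x). Best carry: board centre at x = +90 mm.
- rack: Fixed rack, 120 (x) x 234 (y) mm, base plate 6 mm, four aluminium ledges 100 mm long along x, flat tops 40 mm above its origin (centre of its underside). Three bays at y = -74, 0, +74 mm, each with a gap 42 mm wide in y between its ledges, open at both x ends: the blade goes in along +x under the board. x points away from the robot.
- case: Fixed lower half of the grey clamshell test case, 146 (x) x 244 (y) mm: a shallow tray, floor 5 mm and rim 14 mm above its origin (centre of its underside), with three nests side by side on four black ledges. x points away from the robot, to the hinge.
- nest1 (a point): Centre of a nest of the case, at the ledge tops, 34 mm above the case's underside; axes as the case's. Gap 42 mm wide in y between its two ledges, open to -x above the 14 mm rim for the blade. Ledges from x = -46 to +56 mm; side lips 4 mm high at y = -35 and +35 mm; back stop 4 mm high at x = +50 mm. A board's origin belongs at this point, its x along or against the nest's x.
- nest2 (a point): Centre of a nest of the case, at the ledge tops, 34 mm above the case's underside; axes as the case's. Gap 42 mm wide in y between its two ledges, open to -x above the 14 mm rim for the blade. Ledges from x = -46 to +56 mm; side lips 4 mm high at y = -35 and +35 mm; back stop 4 mm high at x = +50 mm. A board's origin belongs at this point, its x along or against the nest's x.
- nest3 (a point): Centre of a nest of the case, at the ledge tops, 34 mm above the case's underside; axes as the case's. Gap 42 mm wide in y between its two ledges, open to -x above the 14 mm rim for the blade. Ledges from x = -46 to +56 mm; side lips 4 mm high at y = -35 and +35 mm; back stop 4 mm high at x = +50 mm. A board's origin belongs at this point, its x along or against the nest's x.
- cover (a joint): Angle of the case's cover (upper half), rad: 0 fully shut, rim on rim; 1.1 to 1.35 at the start, standing open at the far side; 1.5 at most. A stiff hinge (friction 0.3 N m; cover 250 g) holds it where it is left, so it must be pushed all the way.
- cover_hinge (a point): Middle of the cover's hinge line (along y), at the far rim of the case, 73 mm from its centre, 14 mm above its underside. Axes turn with the cover and equal the case's when shut. The cover is a shell reaching 146 mm from here along its -x, 244 mm wide, rim at z = 0, outer top face at z = +44 mm (clear panel); a black tab 50 mm wide, 5 mm thick sticks out 16 mm from its front edge.
- mat: Fixed teal mat, 260 (x) x 150 (y) x 2 mm thick. Origin: centre of its underside. Its x points away from the robot.
- multimeter: Bystander: orange multimeter lying flat, 185 x 88 x 50 mm, origin at its underside.
- reel: Bystander: solder reel, 62 mm across, 42 mm high, origin at its underside.
- fluxbottle: Bystander: small upright bottle, 48 mm across, 115 mm high, origin at its underside.
Not all that is in view belongs to the job. Leave any blue or red look-alike of the board1 alone.

How it is judged:
On the way, in this order (a step that is already met when the one before it is completed fails the run):
1. every board lies flat in a nest of its own, the lifter clear of the boards, the cover still open (((x of board1 in the frame of nest1 between -0.012 and 0.012 m and y of board1 in the frame of nest1 between -0.008 and 0.008 m and z of board1 in the frame of nest1 between -0.004 and 0.004 m) or (x of board1 in the frame of nest2 between -0.012 and 0.012 m and y of board1 in the frame of nest2 between -0.008 and 0.008 m and z of board1 in the frame of nest2 between -0.004 and 0.004 m) or (x of board1 in the frame of nest3 between -0.012 and 0.012 m and y of board1 in the frame of nest3 between -0.008 and 0.008 m and z of board1 in the frame of nest3 between -0.004 and 0.004 m)) and angle between the x axis of each of board1, board2, board3 and the x axis of case, either way round below 0.15 rad and angle between each of board1, board2, board3's own z axis and vertical below 0.06 rad and linear speed of each of board1, board2, board3 below 0.03 m/s and ((x of board2 in the frame of nest1 between -0.012 and 0.012 m and y of board2 in the frame of nest1 between -0.008 and 0.008 m and z of board2 in the frame of nest1 between -0.004 and 0.004 m) or (x of board2 in the frame of nest2 between -0.012 and 0.012 m and y of board2 in the frame of nest2 between -0.008 and 0.008 m and z of board2 in the frame of nest2 between -0.004 and 0.004 m) or (x of board2 in the frame of nest3 between -0.012 and 0.012 m and y of board2 in the frame of nest3 between -0.008 and 0.008 m and z of board2 in the frame of nest3 between -0.004 and 0.004 m)) and ((x of board3 in the frame of nest1 between -0.012 and 0.012 m and y of board3 in the frame of nest1 between -0.008 and 0.008 m and z of board3 in the frame of nest1 between -0.004 and 0.004 m) or (x of board3 in the frame of nest2 between -0.012 and 0.012 m and y of board3 in the frame of nest2 between -0.008 and 0.008 m and z of board3 in the frame of nest2 between -0.004 and 0.004 m) or (x of board3 in the frame of nest3 between -0.012 and 0.012 m and y of board3 in the frame of nest3 between -0.008 and 0.008 m and z of board3 in the frame of nest3 between -0.004 and 0.004 m)) and value of joint cover above 0.8 rad and distance between lifter_grip and board1 above 0.13 m and distance between lifter_grip and board2 above 0.13 m and distance between lifter_grip and board3 above 0.13 m), for 0.3 s.
2. the lifter lies flat on the mat, let go, the cover still open (x of lifter_grip in the frame of mat between -0.12 and 0.12 m and y of lifter_grip in the frame of mat between -0.07 and 0.07 m and height (world z) of lifter_grip below 0.055 m and angle between lifter_grip's own z axis and vertical below 0.1 rad and distance between the grasp point and lifter_grip above 0.05 m and value of joint cover above 0.8 rad), for 0.2 s.
3. the cover is fully shut (value of joint cover below 0.04 rad), for 0.2 s.
At the end, for the whole second after the job is handed in: Every board that is present lies flat and still in a nest of its own (within 12 mm along and 8 mm across the nest centre, 4 mm in height, 0.15 rad in direction, either way round), the cover is shut to within 0.04 rad, and the lifter lies flat with its grip block over the mat (((x of board1 in the frame of nest1 between -0.012 and 0.012 m and y of board1 in the frame of nest1 between -0.008 and 0.008 m and z of board1 in the frame of nest1 between -0.004 and 0.004 m) or (x of board1 in the frame of nest2 between -0.012 and 0.012 m and y of board1 in the frame of nest2 between -0.008 and 0.008 m and z of board1 in the frame of nest2 between -0.004 and 0.004 m) or (x of board1 in the frame of nest3 between -0.012 and 0.012 m and y of board1 in the frame of nest3 between -0.008 and 0.008 m and z of board1 in the frame of nest3 between -0.004 and 0.004 m)) and angle between the x axis of each of board1, board2, board3 and the x axis of case, either way round below 0.15 rad and angle between each of board1, board2, board3's own z axis and vertical below 0.06 rad and linear speed of each of board1, board2, board3 below 0.03 m/s and ((x of board2 in the frame of nest1 between -0.012 and 0.012 m and y of board2 in the frame of nest1 between -0.008 and 0.008 m and z of board2 in the frame of nest1 between -0.004 and 0.004 m) or (x of board2 in the frame of nest2 between -0.012 and 0.012 m and y of board2 in the frame of nest2 between -0.008 and 0.008 m and z of board2 in the frame of nest2 between -0.004 and 0.004 m) or (x of board2 in the frame of nest3 between -0.012 and 0.012 m and y of board2 in the frame of nest3 between -0.008 and 0.008 m and z of board2 in the frame of nest3 between -0.004 and 0.004 m)) and ((x of board3 in the frame of nest1 between -0.012 and 0.012 m and y of board3 in the frame of nest1 between -0.008 and 0.008 m and z of board3 in the frame of nest1 between -0.004 and 0.004 m) or (x of board3 in the frame of nest2 between -0.012 and 0.012 m and y of board3 in the frame of nest2 between -0.008 and 0.008 m and z of board3 in the frame of nest2 between -0.004 and 0.004 m) or (x of board3 in the frame of nest3 between -0.012 and 0.012 m and y of board3 in the frame of nest3 between -0.008 and 0.008 m and z of board3 in the frame of nest3 between -0.004 and 0.004 m)) and x of lifter_grip in the frame of mat between -0.12 and 0.12 m and y of lifter_grip in the frame of mat between -0.07 and 0.07 m and height (world z) of lifter_grip below 0.055 m and angle between lifter_grip's own z axis and vertical below 0.1 rad and value of joint cover below 0.04 rad); the robot touches nothing.
It fails at once if the gripper touches a board (contact force between the fingers and board1 above 0.5 N or contact force between the fingers and board2 above 0.5 N or contact force between the fingers and board3 above 0.5 N).
It fails at once if a board is tilted by more than 0.25 rad (angle between any of board1, board2, board3's own z axis and vertical above 0.25 rad).
It fails at once if the cover is slammed (faster than 1.5 rad/s) (velocity of joint cover below -1.5 rad/s).
It fails at once if the multimeter, reel or bottle is moved more than 30 mm (distance of any of multimeter, reel, fluxbottle from where it was at the start of the episode above 0.03 m).
Of board1, board2, board3 only 2 to 3 are there at a start; the rules pass over those that are not, and their reading is None.
At some moment in a run one of lifter may be knocked a few centimetres aside while the robot is not near it.
It also fails if it takes over 210 s, if anything falls off the work surface, if the arm or the gripper's body presses on something with over 40 N, if the wrist force passes 120 N, or if a joint passes its speed limit or range.

ROBOT

A 6-joint arm with a two-finger parallel gripper is mounted at the origin on the work surface. World frame = base frame: x ahead of the robot, y to its left, z up, the work surface at z = 0. Lengths are in m, angles in rad, forces in N, time in s.
With the tool pointing down it reaches from about 0.225 to 0.875 m from the base axis. Payload 3.4 kg.
Tool frame: the origin (TCP) lies midway between the tips of the shut fingers; the grasp point (between the pads) lies 19 mm behind it; z points along the fingers, y is the line along which they close (so a half turn about z gives the same grasp; the last joint's range is limited). The gripper opens to 85 mm and grips with 20 to 120 N. Pads are 22 mm wide; open, the fingers measure 114 mm over their backs; the gripper's body (76 mm by 85 mm) begins 54 mm behind the grasp point. The pads swing forward as they close: fully open they stand 13 mm farther back than shut.
Start: joints at [-1.382, 0.276, 1.505, -0, 1.361, -0.121], TCP at [0.175, -0.548, 0.231] pointing down, gripper open.
Joint ranges: [-2.89, 2.89], [-0.75, 2.08], [0.22, 2.7], [-1.18, 4.32], [0.11, 2.71], [-2.7, 2.7]. Speed limits (rad/s): [2.57, 2.57, 3.14, 3.14, 3.14, 3.14].

INTERFACE

Orientations are given as a unit quaternion [w, x, y, z].
In Python, from rig import * gives the robot as it stands.
- The arm moves only by the tool apply_moves, never from a script. Its argument "steps" is one flat list of numbers, 4 for each row, row after row: the shift along the world's x, y, z in cm, then the turn about the world's z in degrees. A call has 1 to 8 rows; each row is the pose to reach, as a shift and turn from the pose commanded when the call began; what a row does not reach only later rows make up. A row lasts 1/12 s, in which the tool goes at most 41.7 mm and 7.16 degrees, less where a joint would pass 70% of its speed; a pose out of reach is approached as far as the arm can. A call with a gripper value outside its range is refused whole. "jaw" is the closure in counts, from 0 (fully open) to 255 (shut), set as the call begins (left out, the last holds). The fingers move at their own pace and stop on an object; "newtons" is the grip in N (left out, the last holds). Time passes only in rows, so rows that repeat a pose let the fingers close. It gives the time, the measured TCP pose, the force, the opening and the grip force at its end, in the units of the state.
- get_state(): the state, without advancing time (a new reading comes with each control period).
- get_image(name): name is "scene" or "top" or "wrist"; returns the picture (480x640x3 uint8, red, green, blue); there is no depth.
- calibration(name): a dict with "fx", "fy", "cx", "cy" (pixels), "xyz" and "rotation" of the camera in the world. Camera axes: x right, y up, looking along -z (the intrinsics and any distortion apply to the point x, -y, -z); pixel columns grow to the right and rows downward; lengths in m; the calibration is good to about 2 mm. A picture is of the moment at which its call begins: read the wrist's pose just before it. calibration takes no time and is no camera call; for the wrist camera it gives the pose at the moment of the call.
- sign_off(): hands the job in; it is judged then, once.
The state is a dict: "clock": time; "qpos": joint angles; "qd": joint speeds; "effort": joint torques, N m; "position": TCP position; "ee_rot": TCP orientation; "contact_force": force on the tool from outside, world axes, zero at the start; "moment": the same for the moment, N m; "width": finger opening in m; "gripper_force": force on a finger pad.
Only numpy, scipy, OpenCV 4.12 (cv2) and the standard library are available. Lean on these libraries where they do the work, as an engineer would, in place of code of your own. Each camera call takes 0.05 s, during which the arm holds its last target. There are 200 camera calls.

## Working session

There is one attempt and no reset: what is moved stays moved. The work goes in short steps, Python scripts to look and compute and a tool call to move; the robot and the scene stay as the last step left them, time stands still between calls to the robot, and variables do not carry over. Pictures are saved under pics/ and viewed, at most 14 in all, crops included, and the job is handed in when it is done.

Besides the shell and the picture viewer there is one more tool, called after "Emit:" as name(argument=value, ...) on one line, values as JSON. apply_moves: Moves the arm, as the interface text tells. Its arguments: {"type":"object","properties":{"steps":{"type":"array","items":{"type":"number"}},"jaw":{"type":"number"},"newtons":{"type":"number"}},"required":["steps"]}

```bash
ls; mkdir -p pics
python3 - <<'E'
from rig import *
import cv2
for n in ("scene","top"):
    cv2.imwrite(f"pics/{n}0.png",get_image(n)[:,:,::-1]); c=calibration(n); print(n,c)
print(get_state())
E
```

```text
pics
scene {'fx': 549.1275233712087, 'fy': 549.1275233712087, 'cx': 314.0709157363137, 'cy': 234.87364014318558, 'xyz': array([ 1.38106222, -0.70673042,  1.16171953]), 'rotation': array([0.8520183 , 0.339404  , 0.14647376, 0.37069554])}
top {'fx': 565.6127751945842, 'fy': 565.6127751945842, 'cx': 334.5570372892641, 'cy': 234.42623097124192, 'xyz': array([0.47764407, 0.00521906, 1.66540995]), 'rotation': array([-0.69637179, -0.02914804,  0.03123948,  0.71640827])}
{'clock': 0.1, 'qpos': array([-1.38198064e+00,  2.76524564e-01,  1.50601318e+00,  3.52397830e-05,
        1.36070633e+00, -1.21011113e-01]), 'qd': array([-0.00076828, -0.0029182 , -0.00163192,  0.00016885, -0.00250888,
       -0.00046548]), 'effort': array([ 1.74260684e-03, -4.17698014e+01, -2.46404189e+01, -1.49958687e-04,
        5.73362777e-03, -4.29638064e-06]), 'position': array([ 0.17522488, -0.54715185,  0.23052767]), 'ee_rot': array([-8.25822033e-04,  9.88025129e-01,  1.54290839e-01, -1.07686527e-05]), 'contact_force': array([-0.0231216 , -0.30917297, -0.2546454 ]), 'moment': array([0.01312175, 0.00176026, 0.01307307]), 'gripper_force': 0.0, 'width': 0.08520982543915567}
```

View pics/top0.png

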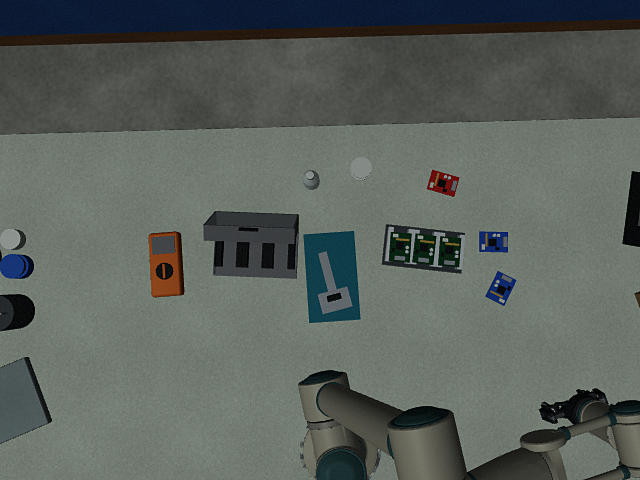

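View pics/scene0.png

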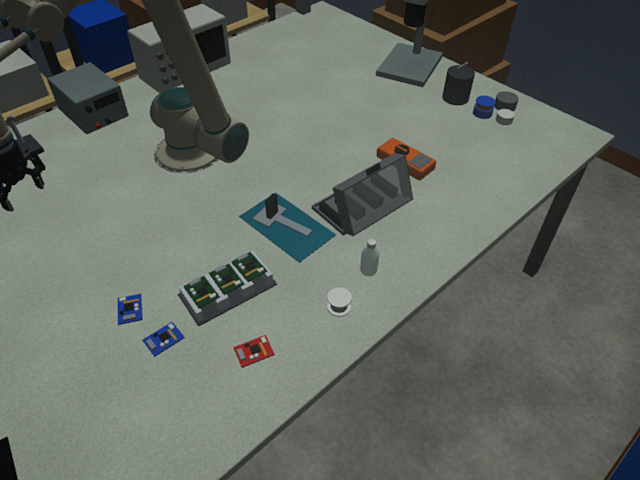

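The rack (top view (425,248)) holds three green boards at (401,245), (425,248) and (450,252). The look-alikes are blue at (493,242) and (501,288), and red at (443,183). The lifter's block is at (334,297) on the mat, and the case is at (256,255) with its cover open.

```bash
cat > h.py <<'E'
from rig import *
import numpy as np, cv2
from scipy.spatial.transform import Rotation as R
def cam(n):
    c=calibration(n); q=np.array(c["rotation"]); return c, R.from_quat(q[[1,2,3,0]]).as_matrix(), np.array(c["xyz"])
def ray(C,uv,z):
    c,M,o=C; uv=np.atleast_2d(uv).astype(float)
    d=np.c_[(uv[:,0]-c["cx"])/c["fx"],-(uv[:,1]-c["cy"])/c["fy"],-np.ones(len(uv))]@M.T
    return o+d*((z-o[2])/d[:,2])[:,None]
def proj(C,P):
    c,M,o=C; p=(np.atleast_2d(P)-o)@M
    return np.c_[c["cx"]-c["fx"]*p[:,0]/p[:,2], c["cy"]+c["fy"]*p[:,1]/p[:,2]]
def tf(x,y,z,yaw,P):
    P=np.atleast_2d(P).astype(float); c,s=np.cos(yaw),np.sin(yaw)
    return np.c_[x+c*P[:,0]-s*P[:,1], y+s*P[:,0]+c*P[:,1], z+P[:,2]]
def grab(n,f):
    C=cam(n); im=get_image(n)[:,:,::-1].copy(); cv2.imwrite(f"pics/{f}.png",im); np.save(f"pics/{f}.npy",np.array([C],dtype=object),allow_pickle=True); return im,C
def load(f):
    return cv2.imread(f"pics/{f}.png"), tuple(np.load(f"pics/{f}.npy",allow_pickle=True)[0])
E
python3 - <<'E'
from h import *
np.set_printoptions(precision=4,suppress=True)
T=cam("top")
print("mat",ray(T,[(304,234),(354,232),(360,319),(309,322)],.002)[:,:2])
print("rack",ray(T,[(387,225),(464,233),(461,272),(383,264)],.02)[:,:2])
print("case front",ray(T,[(213,276),(297,277)],.014)[:,:2])
print("block",ray(T,[(334,297)],.076)[:,:2],"tip",ray(T,[(323,252)],.006)[:,:2])
C=cam("wrist"); s=get_state(); q=s["ee_rot"]; Rt=R.from_quat(q[[1,2,3,0]]).as_matrix()
print(C[0]); print("offset tool",Rt.T@(C[2]-s["position"])); print("look",-C[1][:,2],"up",C[1][:,1])
print(Rt)
E
```

```text
mat [[ 0.6238  0.0884]
 [ 0.6256 -0.0593]
 [ 0.3706 -0.0688]
 [ 0.3662  0.08  ]]
rack [[ 0.6418 -0.1557]
 [ 0.612  -0.3798]
 [ 0.4986 -0.3656]
 [ 0.5282 -0.14  ]]
case front [[0.5076 0.3555]
 [0.4977 0.1111]]
block [[0.4383 0.0051]] tip [[0.5688 0.0337]]
{'fx': 420.4632113709384, 'fy': 420.4632113709384, 'cx': 322.71326611032896, 'cy': 238.5513223559592, 'xyz': array([ 0.2503, -0.5228,  0.3725]), 'rotation': array([ 0.798 , -0.1247,  0.0918, -0.5825])}
offset tool [ 0.079  -0.0006 -0.142 ]
look [-0.2919 -0.0921 -0.952 ] up [ 0.9067  0.2903 -0.306 ]
[[ 0.9524  0.3049 -0.0003]
 [ 0.3049 -0.9524  0.0016]
 [ 0.0002 -0.0016 -1.    ]]
```

Emit:
apply_moves(steps=[3,3,1,6,6,6,2,13,9.5,9,3,20,13,12,4,27,16,15,5,34,19,18,6,41,22,21,7,48,25,24,8,55], jaw=0)

```text
clock: 0.77
position: [0.4107, -0.3213, 0.3063]
ee_rot: [-0.0, 0.803, 0.595, -0.0]
contact_force: [0.0, -1.5, -0.1]
width: 0.0855
gripper_force: 0.0
```

Emit:
apply_moves(steps=[3,3,0,6,6,6,0,13,9,9,0,20,12,11,0,27,12,11,0,27])

```text
clock: 1.18
position: [0.5347, -0.2084, 0.3052]
ee_rot: [0.0, 0.641, 0.768, 0.002]
contact_force: [0.6, -0.8, -0.9]
width: 0.0855
gripper_force: 0.0
```

Run:
```python
from h import *
s=get_state();print(s["clock"],s["position"],s["ee_rot"],s["qpos"])
grab("wrist","rack")
```

```text
1.1833 [ 0.53468055 -0.20836357  0.30524764] [1.04214675e-04 6.40610212e-01 7.67862441e-01 2.41171493e-03] [-0.49582791  0.24195942  1.37175985  0.00469105  1.52671381 -0.67623801]
```

Emit:
apply_moves(steps=[-1,4,0,0,-2,8,0,0,-3,12,0,0,-4,16,0,0,-4.5,20,0,0,-5,24,0,0,-5,26,0,0,-5,27,0,0])

```text
clock: 1.9
position: [0.4785, 0.0585, 0.3062]
ee_rot: [-0.0, 0.644, 0.765, 0.0]
contact_force: [0.2, -0.3, -0.4]
width: 0.0853
gripper_force: 0.0
```

Run:
```python
from h import *
s=get_state();print(s["clock"],s["position"],s["ee_rot"],s["qpos"])
grab("wrist","lift")
```

```text
1.9 [0.47848317 0.05848469 0.30622489] [-2.44616283e-04  6.44049727e-01  7.64983588e-01  2.61264337e-05] [-2.31114225e-02  9.85375591e-02  1.54951609e+00  3.48125852e-04
  1.49388772e+00 -1.94373669e-01]
```

Emit:
apply_moves(steps=[1,4,0,0,2,8,0,0,3,12,0,0,3,16,0,0,3,19,0,0,3,21,0,0,3,22,0,0,3,22,0,0])

```text
clock: 2.62
position: [0.5106, 0.2769, 0.3054]
ee_rot: [0.0, 0.644, 0.765, -0.001]
contact_force: [0.4, -0.6, 0.2]
width: 0.0858
gripper_force: 0.0
```

Run:
```python
from h import *
s=get_state();print(s["clock"],s["position"],s["ee_rot"],s["qpos"])
grab("wrist","case")
```

```text
2.6167 [0.51056386 0.27686612 0.30541486] [ 7.53442723e-05  6.44354056e-01  7.64727135e-01 -5.03399978e-04] [ 3.77502029e-01  2.54373208e-01  1.35434667e+00 -6.09747316e-04
  1.53368831e+00  2.07085410e-01]
```

View pics/rack.png

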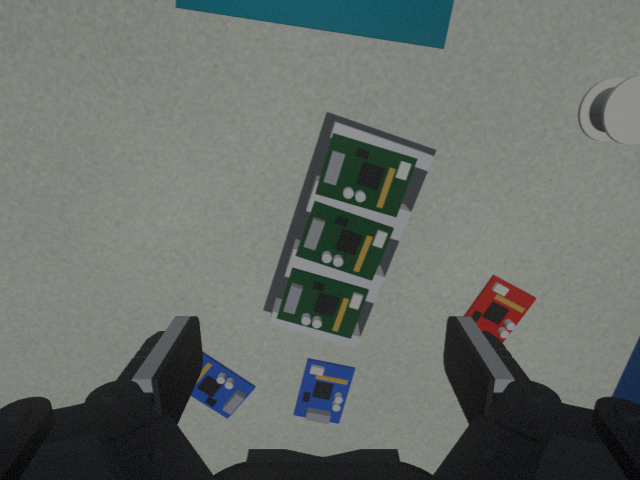

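View pics/lift.png

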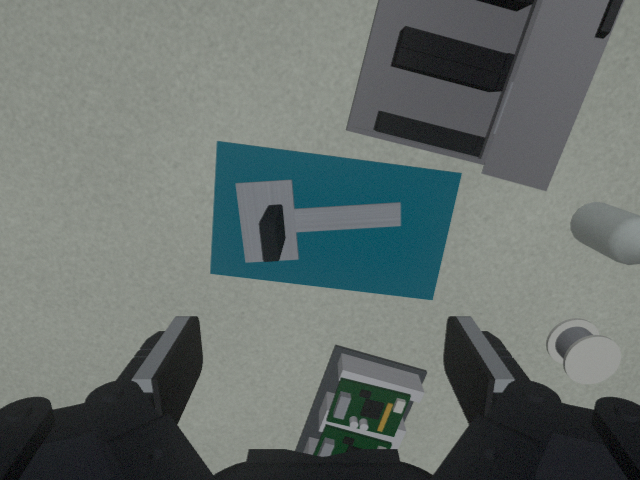

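View pics/case.png

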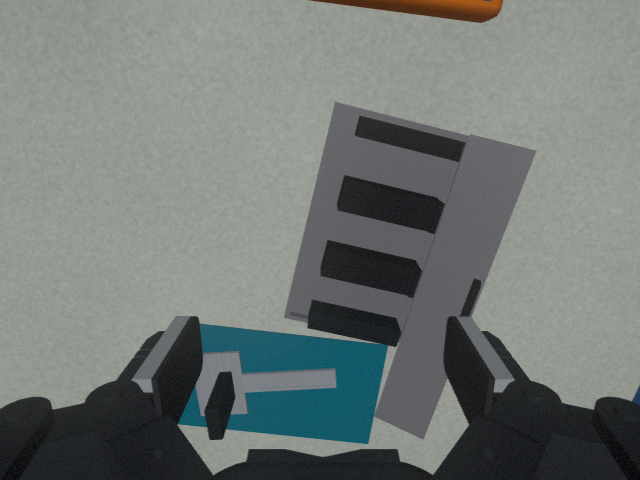

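The rack (350,230) holds three boards in three bays. The lifter is at (270,232), blade to the right, and the case is at (380,220) with four black ledges and the cover open to the right. Next is an enlarged crop for corner picking and for checking the choice.

Run:
```python
from h import *
a=load("rack")[0][95:365,250:450]; b=load("case")[0][90:360,275:475]
o=np.hstack([cv2.resize(x,None,fx=2,fy=2,interpolation=cv2.INTER_CUBIC) for x in (a,b)])
o=np.clip(o.astype(float)*1.0,0,255); o=255*(o/255)**0.55
cv2.imwrite("pics/crop1.png",o.astype(np.uint8)); print(o.shape)
```

```text
(540, 800, 3)
```

View pics/crop1.png

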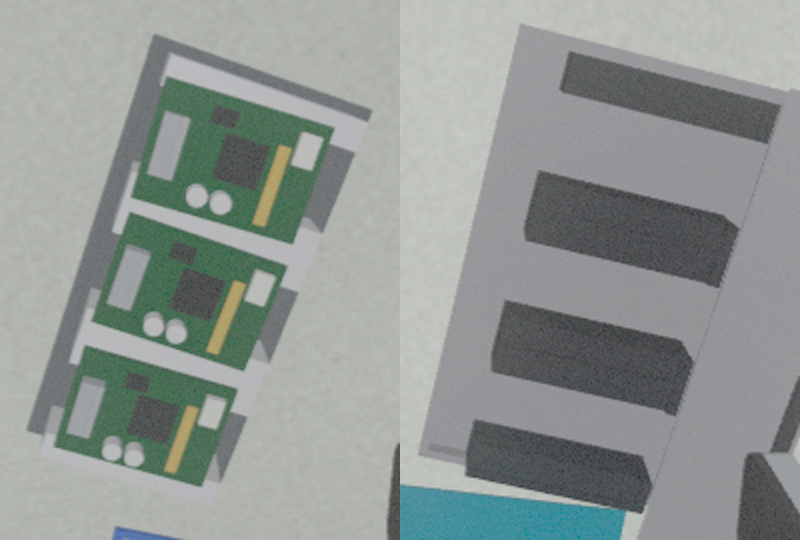

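```bash
cat > fit.py <<'E'
from h import *
from scipy.optimize import least_squares
np.set_printoptions(precision=4,suppress=True)
def fit(C,uv,P,g):
    uv=np.array(uv,float);P=np.array(P,float)
    f=lambda p:(proj(C,tf(p[0],p[1],0,p[2],P))-uv).ravel()
    r=least_squares(f,g,loss="soft_l1"); return r.x, np.abs(f(r.x)).reshape(-1,2).max(1)
E
python3 - <<'E'
from fit import *
C=load("rack")[1]; k=lambda L:[(250+x/2,95+y/2) for x,y in L]
print("rack",*fit(C,k([(154,36),(372,110),(27,432),(303,290),(213,500)]),[(-60,117,6),(60,117,6),(-60,-117,6),(50,21,40),(50,-117,40)]/np.array(1000.),[.57,-.26,-.13]))
B=np.array([(-42,30,44),(42,30,44),(42,-30,44),(-42,-30,44)])/1000
for n,L in dict(A=[(165,77),(334,128),(296,243),(134,197)],B=[(128,212),(287,265),(243,370),(92,322)],C=[(86,346),(238,389),(203,487),(54,446)]).items():
    print(n,*fit(C,k(L),B,[.57,-.26,-.13]))
C=load("lift")[1]
M=np.array([(-40,45),(20,45),(-40,-45),(20,-45),(135,13),(135,-13)])/1000
print("lifter",*fit(C,[(236,183),(292,180),(245,263),(299,260),(400,203),(401,226)],np.c_[M,[.006]*6],[.44,0,.2]))
print("mat",*fit(C,[(218,141),(461,174),(210,273),(433,299)],np.array([(-130,75,2),(130,75,2),(-130,-75,2),(130,-75,2)])/1000,[.5,0,0]))
C=load("case")[1]; k=lambda L:[(275+(x-400)/2,90+y/2) for x,y in L]
print("case",*fit(C,k([(520,25),(420,458),(560,92),(526,241),(492,373),(720,287),(679,415)]),np.array([(-73,122,14),(-73,-122,14),(-46,95,34),(-46,21,34),(-46,-53,34),(56,21,34),(56,-53,34)])/1000,[.57,.23,0]))
E
```

```text
rack [ 0.5715 -0.2608 -0.1325] [1.1895 1.1845 1.0212 0.9224 7.7289]
A [ 0.5751 -0.188  -0.0932] [0.4462 1.1067 0.4109 1.0976]
B [ 0.5668 -0.2569 -0.1487] [0.1304 0.127  0.719  0.724 ]
C [ 0.5582 -0.329  -0.12  ] [0.5524 0.513  0.3656 0.1082]
lifter [0.4373 0.0063 0.2322] [0.558  0.1511 0.4149 0.4426 0.8961 0.2237]
mat [0.4968 0.0117 0.0399] [0.7975 1.3969 0.4616 1.3465]
case [ 0.5749  0.2313 -0.0582] [0.1624 0.2445 1.8504 0.3932 0.4461 0.7818 1.1432]
```

Fits are within about 1 px: three boards, lifter, mat and case are all located. Now I'll go above the lifter.

Emit:
apply_moves(steps=[-1,-4,-2,1,-2,-8,-4,2,-3,-12,-6,3,-4,-16,-8,3.5,-5,-20,-10,3.5,-6,-24,-12,3.5,-7,-26.5,-13,3.5,-7.3,-27.1,-13,3.5])

```text
clock: 3.33
position: [0.4326, 0.0006, 0.1741]
ee_rot: [-0.001, 0.623, 0.783, -0.003]
contact_force: [-0.4, 0.3, -0.2]
width: 0.0857
gripper_force: 0.0
```

Emit:
apply_moves(steps=[0,0,0,0,0,0,0,0])

```text
clock: 3.5
position: [0.436, 0.0036, 0.1763]
ee_rot: [0.0, 0.623, 0.782, -0.0]
contact_force: [0.7, 0.3, -0.3]
width: 0.0854
gripper_force: 0.0
```

Run:
```python
from h import *
s=get_state();print(s["clock"],s["position"],s["ee_rot"])
im,C=grab("wrist","l2")
M=np.array([(-40,45),(20,45),(20,13),(135,13),(135,-13),(20,-13),(20,-45),(-40,-45)])/1000
p=proj(C,tf(.4373,.0063,0,.2322,np.c_[M,[.006]*8]))
print(p)
cv2.polylines(im,[p.round().astype(int)],True,(0,0,255),1); cv2.imwrite("pics/l2o.png",im)
```

```text
3.5 [0.43603602 0.003577   0.17629927] [ 1.37314863e-04  6.22766722e-01  7.82407534e-01 -2.02542162e-04]
[[269.45882639 148.98434414]
 [351.63830273 148.46334655]
 [351.00443525 191.68307505]
 [503.77398473 190.74183918]
 [499.52667244 223.97451225]
 [350.51767907 224.87214164]
 [349.95050276 263.54458745]
 [274.56135489 263.986683  ]]
```

View pics/l2o.png

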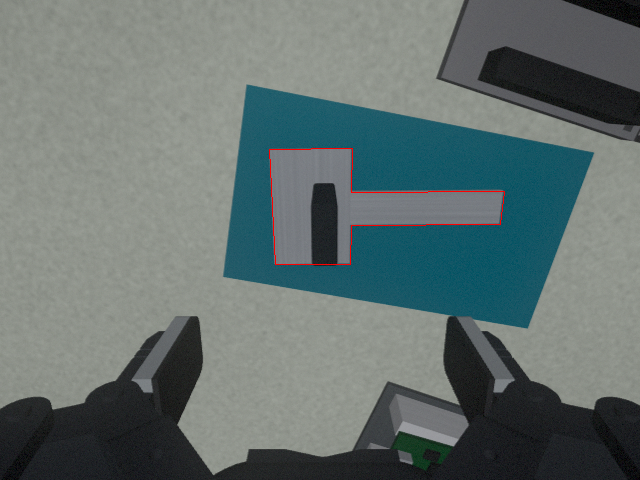

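The red outline from the fit sits exactly on the lifter, so I'll descend and grip.

Emit:
apply_moves(steps=[0.1,0.3,-3,0.3,0.1,0.3,-6,0.3,0.1,0.3,-9,0.3,0.1,0.3,-12,0.3,0.1,0.3,-13.8,0.3,0.1,0.3,-14.8,0.3,0.1,0.3,-14.8,0.3,0.1,0.3,-14.8,0.3])

```text
clock: 4.22
position: [0.4386, 0.0094, 0.0283]
ee_rot: [0.0, 0.618, 0.786, 0.0]
contact_force: [0.6, 0.1, 0.7]
width: 0.0852
gripper_force: 0.0
```

Emit:
apply_moves(steps=[0,0,0,0,0,0,0,0,0,0,0,0,0,0,0,0,0,0,0,0,0,0,0,0,0,0,0,0,0,0,0,0], jaw=255, newtons=100)

```text
clock: 4.88
position: [0.4378, 0.0088, 0.0287]
ee_rot: [0.0, 0.619, 0.786, 0.0]
contact_force: [-1.6, -0.1, 5.4]
width: 0.0149
gripper_force: 97.9
```

Emit:
apply_moves(steps=[0,0,1,0,0,0,2,0,0,0,4,0,0,0,6,0,0,0,8,0,0,0,8,0,0,0,8,0])

```text
clock: 5.47
position: [0.4382, 0.0088, 0.1085]
ee_rot: [0.001, 0.619, 0.786, 0.001]
contact_force: [-0.4, -0.6, -2.3]
width: 0.0148
gripper_force: 97.9
```

Run:
```python
from h import *
s=get_state();print(s["clock"],s["position"],s["ee_rot"],s["width"],s["gripper_force"],s["moment"])
grab("wrist","l3")
```

```text
5.4667 [0.43818931 0.00877998 0.10853906] [8.44602661e-04 6.18794938e-01 7.85551940e-01 5.10682208e-04] 0.01481489513850375 97.92256593704224 [-0.02939996  0.07929427  0.02077904]
```

View pics/l3.png

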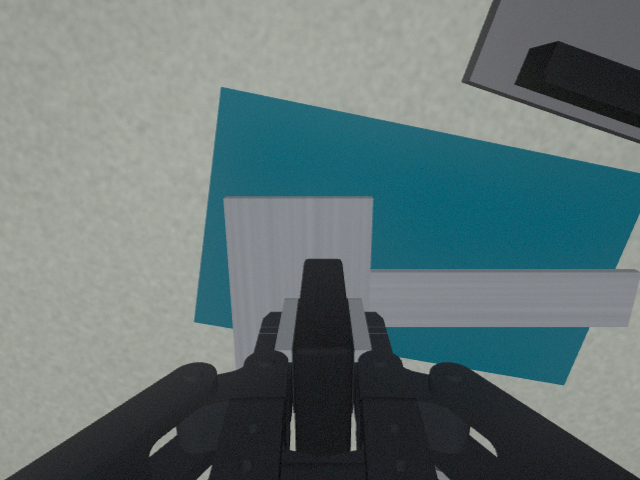

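The lifter is held with its block between the pads, and its foot corners are at (224,198) and (372,197). The blade tip is at (638,269)/(629,326).

Run:
```python
from fit import *
C=load("l3")[1]; s=get_state(); psi=np.degrees(2*np.arctan2(s["ee_rot"][2],s["ee_rot"][1]))
uv=np.array([(224,198),(372,197),(371,269),(638,269),(629,326)],float)
P=np.array([(-40,45,4),(20,45,4),(20,13,4),(135,13,4),(135,-13,4)])/1000
def f(p,full=True):
    Q=P@R.from_euler("ZYX",[p[3],p[4],p[5]]).as_matrix().T+p[:3]; return (proj(C,Q)-uv).ravel()
r=least_squares(lambda p:np.r_[f(p),20*p[4:]/.02],[.438,.009,.08,.23,0,0]); 
p=s["position"]
print(r.x,f(r.x),"psi",psi,"yaw lifter deg",np.degrees(r.x[3]),"grip-TCP",r.x[:3]-p,)
r4=least_squares(lambda q:f(np.r_[q,0,0]),r.x[:4]); print(r4.x,r4.fun,r4.x[:3]-p)
```

```text
[ 0.4394  0.0071  0.0803  0.2391 -0.0002 -0.0002] [-0.2162 -0.5394  0.8686 -0.0412 -0.6612  1.734   2.1251  0.7785 -2.2503
 -1.9833] psi 103.54548580597198 yaw lifter deg 13.700026701019924 grip-TCP [ 0.0023 -0.0018 -0.0273]
[0.4394 0.0071 0.0803 0.2391] [-0.2286 -0.5402  0.8811 -0.0409 -0.6541  1.7391  2.1256  0.7784 -2.2583
 -1.9882] [ 0.0023 -0.0018 -0.0273]
```

Emit:
apply_moves(steps=[-1,-3,0,-3,-2,-6,0,-7,-3,-9,0,-11,-4,-12,0,-15,-5,-15,0,-19.2,-5.4,-17,0,-19.2,-5.4,-17.6,0,-19.2,-5.4,-17.6,0,-19.2])

```text
clock: 6.18
position: [0.3831, -0.168, 0.1069]
ee_rot: [-0.001, 0.742, 0.67, -0.0]
contact_force: [-0.6, 1.0, -1.1]
width: 0.0148
gripper_force: 98.0
```

Emit:
apply_moves(steps=[0,0,-2,0,0,0,-4,0,0,0,-5.5,0,0,0,-5.95,0,0,0,-5.95,0,0,0,-5.95,0])

```text
clock: 6.68
position: [0.384, -0.1663, 0.0486]
ee_rot: [-0.0, 0.741, 0.672, 0.0]
contact_force: [-0.2, 0.3, -2.4]
width: 0.0147
gripper_force: 97.9
```

```bash
cat > chk.py <<'E'
# overlay: python3 chk.py name boardx boardy boardz boardyaw  -> prints TCP, lifter pose and draws predicted lifter/board outlines
import sys
from fit import *
s=get_state(); q=s["ee_rot"]; p=s["position"]; psi=2*np.arctan2(q[2],q[1]); yaw=psi-np.pi/2
print("t",s["clock"],"TCP",p,"yaw",yaw,np.degrees(yaw),"F",s["contact_force"],s["width"])
L=tf(p[0],p[1],p[2]-.0268,yaw,[.0015,-.002,0])[0]; print("L",L)
im,C=grab("wrist",sys.argv[1])
M=np.array([(-40,45),(20,45),(20,13),(135,13),(135,-13),(20,-13),(20,-45),(-40,-45)])/1000
d=lambda x,y,z,a,P,c:cv2.polylines(im,[proj(C,tf(x,y,z,a,P)).round().astype(int)],True,c,1)
d(*L,yaw,np.c_[M,[.004]*8],(0,0,255))
B=np.array([(-42,30,4),(42,30,4),(42,-30,4),(-42,-30,4)])/1000
v=list(map(float,sys.argv[2:]))
for i in range(0,len(v),4): d(*v[i:i+4],B,(255,0,255))
cv2.imwrite(f"pics/{sys.argv[1]}o.png",im)
E
python3 chk.py a1 .5751 -.188 .04 -.0932
```

```text
t 6.6833 TCP [ 0.384  -0.1663  0.0486] yaw -0.09752794736459713 -5.587939768565455 F [-0.1622  0.3032 -2.3566] 0.014744638082980082
L [ 0.3853 -0.1685  0.0218]
```

View pics/a1o.png

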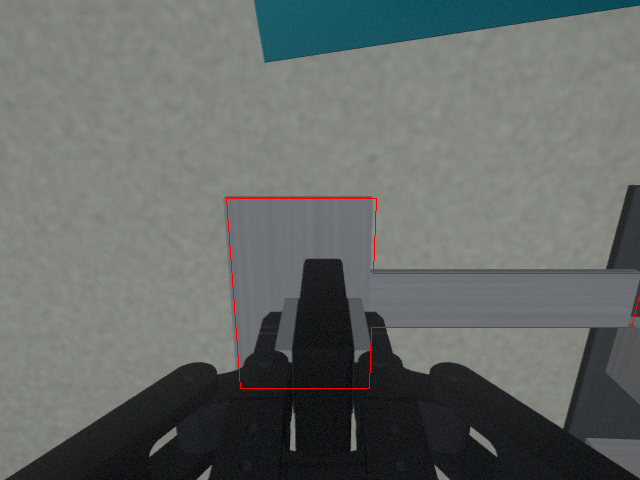

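Emit:
apply_moves(steps=[1.5,-0.16,0,0,3.5,-0.37,0,0,5.5,-0.58,0,0,7.5,-0.79,0,0,9,-0.95,0,0,10,-1.05,0,0,10,-1.05,0,0,10,-1.05,0,0])

```text
clock: 7.4
position: [0.4836, -0.1774, 0.049]
ee_rot: [-0.0, 0.741, 0.672, -0.0]
contact_force: [-1.4, 0.8, -3.0]
width: 0.0149
gripper_force: 98.1
```

Emit:
apply_moves(steps=[0,0,0.5,0,0,0,0.9,0,0,0,1.2,0,0,0,1.4,0,0,0,1.6,0,0,0,1.8,0,0,0,2.1,0,0,0,2.5,0])

```text
clock: 8.07
position: [0.4834, -0.1775, 0.0736]
ee_rot: [-0.0, 0.741, 0.671, -0.0]
contact_force: [0.7, 0.1, -3.5]
width: 0.015
gripper_force: 97.9
```

Emit:
apply_moves(steps=[0,0,0.4,0,0,0,0.9,0,0,0,1.4,0,0,0,1.6,0,0,0,1.6,0,0,0,1.6,0])

```text
clock: 8.57
position: [0.4838, -0.1776, 0.0898]
ee_rot: [0.0, 0.741, 0.671, 0.0]
contact_force: [0.1, -0.1, -3.2]
width: 0.0151
gripper_force: 98.0
```

```bash
python3 chk.py a2 .5751 -.188 .0666 -.0932
```

```text
t 8.5667 TCP [ 0.4838 -0.1776  0.0898] yaw -0.0985924604623507 -5.648931876303132 F [ 0.1341 -0.0888 -3.2027] 0.015100326652920886
L [ 0.4851 -0.1798  0.063 ]
```

View pics/a2o.png

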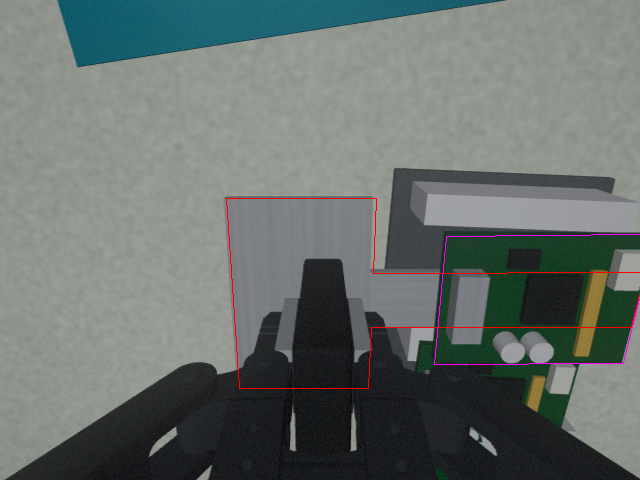

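Board A is level and centred on the blade (magenta prediction matches). Now I'll carry it to the approach point in front of the −y nest.

Emit:
apply_moves(steps=[-0.17,0.47,0.2,0,-0.5,1.41,0.4,0.3,-1,2.8,0.7,0.6,-1.7,4.7,1,0.9,-2.5,7.1,1.3,1.2,-3.4,9.4,1.5,1.5,-4.2,11.8,1.5,1.8,-5,14.1,1.5,2])

```text
clock: 9.28
position: [0.4321, -0.0343, 0.1049]
ee_rot: [-0.0, 0.729, 0.684, 0.0]
contact_force: [0.2, -0.4, -2.6]
width: 0.0152
gripper_force: 98.0
```

Emit:
apply_moves(steps=[-0.84,2.36,0,0,-1.7,4.7,0,0,-2.5,7.1,0,0,-3.4,9.4,0,0,-4.2,11.8,0,0,-5,14.1,0,0,-5.9,16.5,0,0,-6.6,18.4,0,0])

```text
clock: 9.95
position: [0.3652, 0.1494, 0.1049]
ee_rot: [-0.001, 0.729, 0.685, -0.0]
contact_force: [0.2, 0.7, -3.3]
width: 0.0149
gripper_force: 97.9
```

Emit:
apply_moves(steps=[-0.4,1.2,0,0,-0.7,2,0,0,-0.87,2.41,0,0,-0.87,2.41,-1,0,-0.87,2.41,-2.5,0,-0.87,2.41,-3.2,0,-0.87,2.41,-3.2,0,-0.87,2.41,-3.2,0])

```text
clock: 10.62
position: [0.3588, 0.1711, 0.0725]
ee_rot: [-0.0, 0.729, 0.684, -0.001]
contact_force: [0.4, -0.8, -3.2]
width: 0.015
gripper_force: 97.8
```

```bash
cat > pose.py <<'E'
# pose.py nestindex(-1,0,1) bx by byaw(rel lifter): moves needed (cm,deg) to put the board at the nest; bx,by board centre in lifter frame
import sys
from fit import *
s=get_state(); q=s["ee_rot"]; p=s["position"]; yaw=2*np.arctan2(q[2],q[1])-np.pi/2
j,bx,by,ba=map(float,sys.argv[1:5]); CY=-.0582
n=tf(.5749,.2313,0,CY,[0,.074*j,0])[0]; y=CY-ba
T=n-(tf(0,0,0,y,[bx+.0015,by-.002,0])[0])
d=T-p; print("TCP",p,"now->place dx dy cm",100*d[:2],"turn",np.degrees(y-yaw),"underside now",p[2]-.0268,"F",s["contact_force"])
E
python3 pose.py -1 .0904 .0007 .005; python3 chk.py a3 .5706 .1574 .034 -.0582
```

```text
TCP [0.3588 0.1711 0.0725] now->place dx dy cm [12.0199 -0.6599] turn 0.06001032754058752 underside now 0.04571587730034474 F [ 0.4056 -0.8125 -3.235 ]
t 10.6167 TCP [0.3588 0.1711 0.0725] yaw -0.06424737780078349 -3.6811035927673905 F [ 0.4056 -0.8125 -3.235 ] 0.014971178155803172
L [0.3601 0.169  0.0457]
```

View pics/a3o.png

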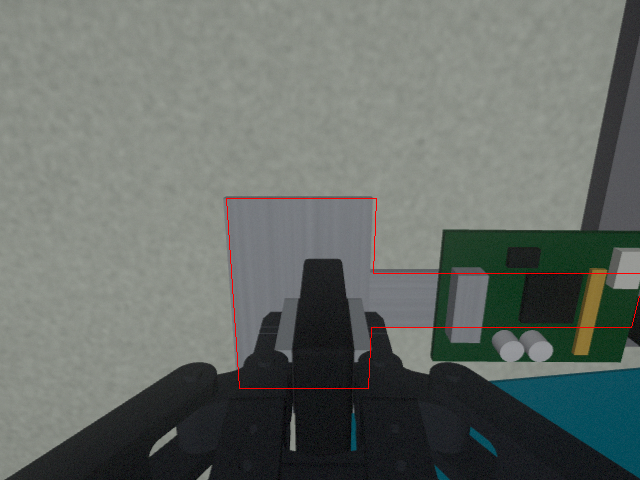

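```bash
cat > bf.py <<'E'
# bf.py img z_underside gx gy gyaw lx ly lyaw : fit board (world) near guess by gradient of greenness, report in lifter frame
import sys
from fit import *
def bfit(name,z,g,L=None,P0=None,sides=("t","b","l","r"),search=14,verbose=True):
    im,C=load(name); im=cv2.GaussianBlur(im,(3,3),0).astype(float); G=im[:,:,1]-.5*(im[:,:,0]+im[:,:,2])
    E=dict(t=[(-38,30),(38,30)],b=[(-38,-30),(38,-30)],l=[(-42,26),(-42,-26)],r=[(42,26),(42,-26)])
    p=np.array(g,float)
    for it in range(4):
        A=[];
        for k in sides:
            a,b=np.array(E[k])/1000
            out=np.array(a+b)/2; out/=np.linalg.norm(out)
            for t in np.linspace(0,1,40):
                m=a+t*(b-a); Q=np.array([np.r_[m,.004],np.r_[m+out*.003,.004]])
                u=proj(C,tf(p[0],p[1],z,p[2],Q)); n=(u[1]-u[0]); n/=np.linalg.norm(n)
                w=search if it==0 else 6
                o=np.arange(-w,w+.1,.5); xy=u[0]+o[:,None]*n
                if xy.min()<3 or xy[:,0].max()>636 or xy[:,1].max()>476: continue
                v=cv2.remap(G.astype(np.float32),xy[:,:1].astype(np.float32),xy[:,1:].astype(np.float32),cv2.INTER_LINEAR).ravel()
                gr=np.gradient(-v); i=gr.argmax()
                if gr[i]<1.5: continue
                A.append((m,u[0]+o[i]*n,n))
        M=np.array([np.r_[a[0],.004] for a in A]); U=np.array([a[1] for a in A]); N=np.array([a[2] for a in A])
        f=lambda q:((proj(C,tf(q[0],q[1],z,q[2],M))-U)*N).sum(1)
        p=least_squares(f,p,loss="soft_l1",f_scale=.7).x
    print("board",p,"n",len(A),"res",np.median(np.abs(f(p))))
    return p
if __name__=="__main__":
    n=sys.argv[1]; v=list(map(float,sys.argv[2:])); p=bfit(n,v[0],v[1:4])
    if len(v)>4:
        c,s=np.cos(v[6]),np.sin(v[6]); d=p[:2]-v[4:6]; print("in lifter",c*d[0]+s*d[1],-s*d[0]+c*d[1],p[2]-v[6])
E
python3 bf.py rack .04 .5751 -.188 -.093; python3 bf.py rack .04 .5668 -.2569 -.1487;python3 bf.py rack .04 .5582 -.329 -.12
python3 bf.py a2 .067 .5751 -.188 -.093 .4851 -.1798 -.0986
python3 bf.py a3 .0497 .450 .164 -.06 .3601 .169 -.0642
```

```text
board [ 0.5741 -0.188  -0.1067] n 160 res 0.021351485891686537
board [ 0.5666 -0.2568 -0.1604] n 160 res 0.010977312577287741
board [ 0.5573 -0.329  -0.123 ] n 160 res 0.031493796564809814
board [ 0.5747 -0.1865 -0.1129] n 115 res 0.51048081674077
in lifter 0.08985154300426301 0.002138482359000331 -0.01432043949354922
board [ 0.4494  0.1658 -0.0767] n 122 res 0.5603741183541124
in lifter 0.08929736303164713 0.0025664892784739456 -0.012511529638107172
```

```bash
python3 pose.py -1 .0893 .0026 -.0125
# refine case: compare ledge edges? report case corner in top/scene views for cross-check
python3 - <<'E'
from fit import *
for n in("top","scene"):
    C=cam(n); print(n,proj(C,tf(.5749,.2313,0,-.0582,np.array([(-73,122,14),(-73,-122,14),(-46,95,34),(-46,21,34),(-46,-53,34)])/1000)))
E
```

```text
TCP [0.3594 0.1713 0.0729] now->place dx dy cm [12.0485 -1.0323] turn 1.0626100723925453 underside now 0.046127539035727985 F [ 0.0266  0.2124 -2.6156]
top [[212.3542 275.4861]
 [296.1273 277.9889]
 [220.6926 266.2808]
 [246.3725 267.0477]
 [272.0544 267.8146]]
scene [[370.1082 172.1935]
 [311.7441 205.4383]
 [370.3155 175.1273]
 [352.9745 185.0633]
 [334.9557 195.3878]]
```

Emit:
apply_moves(steps=[0.7,-0.06,0,0.3,2.2,-0.19,0,0.6,4.2,-0.36,0,1.06,6.4,-0.55,0,1.06,8.6,-0.74,0,1.06,10.5,-0.9,0,1.06,11.6,-0.99,0,1.06,12.05,-1.03,0,1.06])

```text
clock: 11.33
position: [0.4826, 0.1609, 0.0732]
ee_rot: [0.001, 0.723, 0.691, 0.001]
contact_force: [0.4, 0.4, -3.0]
width: 0.0151
gripper_force: 98.0
```

Emit:
apply_moves(steps=[0,0,-0.2,0,0,0,-0.5,0,0,0,-0.8,0,0,0,-0.8,0])

```text
clock: 11.67
position: [0.4775, 0.1611, 0.0638]
ee_rot: [-0.001, 0.723, 0.691, -0.001]
contact_force: [-0.4, 0.6, -3.2]
width: 0.0148
gripper_force: 98.0
```

```bash
python3 pose.py -1 .0893 .0026 -.0125; python3 chk.py a4 .5706 .1574 .034 -.0582; python3 bf.py a4 .0424 .5706 .1574 -.0582
```

```text
TCP [0.4775 0.1611 0.0638] now->place dx dy cm [ 0.2358 -0.0101] turn -0.0536890573406042 underside now 0.037034586036159556 F [-0.4285  0.5549 -3.1814]
t 11.6667 TCP [0.4775 0.1611 0.0638] yaw -0.04476294917711443 -2.564728066407258 F [-0.4285  0.5549 -3.1814] 0.014778167720382767
L [0.4789 0.159  0.037 ]
board [ 0.5678  0.1584 -0.0545] n 122 res 0.4930147137847489
```

View pics/a4o.png

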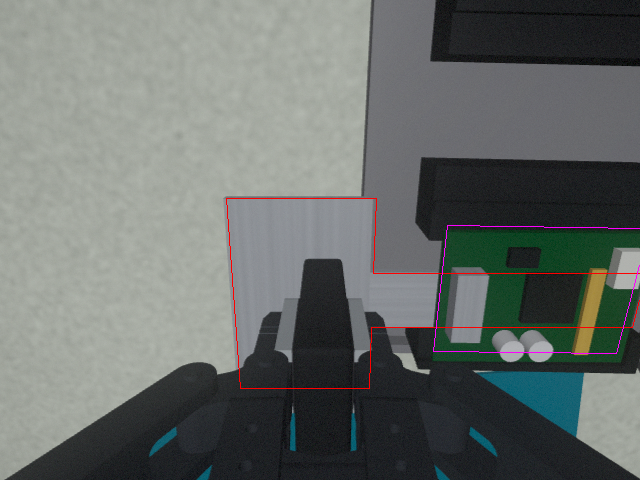

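```bash
python3 - <<'E'
from fit import *
C=load("a4")[1]
print("obs",ray(C,[(430,240),(433,62)],.034)[:,:2],"model",tf(.5749,.2313,0,-.0582,np.array([(-46,-53,34),(-46,21,34)])/1000)[:,:2])
E
python3 pose.py -1 .0893 .0026 -.0125; python3 chk.py a5 ; python3 bf.py a5 .041 .5706 .1574 -.0582
```

```text
obs [[0.5248 0.1822]
 [0.5236 0.2531]] model [[0.5259 0.1811]
 [0.5302 0.2549]]
TCP [0.478  0.1612 0.0641] now->place dx dy cm [ 0.1909 -0.0198] turn -0.060279260675133374 underside now 0.037338865299467186 F [-0.3303 -0.6345 -3.6946]
t 11.7167 TCP [0.478  0.1612 0.0641] yaw -0.04464792843055099 -2.558137863072729 F [-0.3303 -0.6345 -3.6946] 0.015244524433439287
L [0.4794 0.1591 0.0373]
board [ 0.5687  0.1577 -0.058 ] n 125 res 0.5859299837668233
```

Emit:
apply_moves(steps=[0.1,0,0,0,0.2,0,-0.2,0,0.2,0,-0.4,0,0.2,0,-0.6,0,0.2,0,-0.8,0,0.2,0,-1.1,0,0.2,0,-1.5,0,0.2,0,-1.6,0])

```text
clock: 12.43
position: [0.4813, 0.1611, 0.048]
ee_rot: [-0.0, 0.723, 0.691, -0.0]
contact_force: [0.4, -0.2, -3.5]
width: 0.0149
gripper_force: 98.0
```

```bash
python3 chk.py a6 ; python3 bf.py a6 .034 .5706 .1574 -.0582
```

```text
t 12.4333 TCP [0.4813 0.1611 0.048 ] yaw -0.04525686630431225 -2.5930274332249192 F [ 0.4425 -0.2183 -3.5156] 0.014888468131392165
L [0.4827 0.159  0.0212]
board [ 0.5724  0.1579 -0.0648] n 107 res 0.9346039346116765
```

Board A is seated at the −y nest, within 2 mm. Now I'll withdraw and go for board B.

Emit:
apply_moves(steps=[-1,0.05,0,0,-3,0.16,0,0,-5.5,0.3,0,0,-8,0.42,0,0,-10,0.53,0,0,-11.5,0.6,0,0,-11.5,0.6,2,0,-11.5,0.6,4,0])

```text
clock: 13.15
position: [0.3629, 0.1667, 0.0883]
ee_rot: [-0.001, 0.723, 0.691, -0.002]
contact_force: [0.7, 0.2, -2.2]
width: 0.0146
gripper_force: 98.5
```

Emit:
apply_moves(steps=[0,-3,0,-1,0,-7,0,-2,0,-11,0,-3,0.2,-15,0,-4,0.4,-19,0,-5,0.6,-23,0,-5.7,0.6,-27,0,-5.7,0.6,-31,0,-5.7])

```text
clock: 13.82
position: [0.3717, -0.1443, 0.089]
ee_rot: [0.0, 0.756, 0.654, 0.0]
contact_force: [1.1, 0.3, -2.7]
width: 0.0147
gripper_force: 98.4
```

Emit:
apply_moves(steps=[0,-4,0,0,0,-7,0,0,0,-8.4,0,0,0,-8.4,-1,0,0,-8.4,-3,0,0,-8.4,-3.9,0,0,-8.4,-3.9,0,0,-8.4,-3.9,0])

```text
clock: 14.48
position: [0.3719, -0.2262, 0.0495]
ee_rot: [-0.001, 0.756, 0.654, -0.0]
contact_force: [0.0, -0.4, -3.0]
width: 0.0149
gripper_force: 98.3
```

```bash
cat > pick.py <<'E'
# pick.py Lx Ly yaw -> needed move for lifter to reach that pose
import sys
from fit import *
s=get_state(); q=s["ee_rot"]; p=s["position"]; yaw=2*np.arctan2(q[2],q[1])-np.pi/2
x,y,a=map(float,sys.argv[1:4]); T=np.array([x,y,0])-tf(0,0,0,a,[.0015,-.002,0])[0]
print("t",s["clock"],"TCP",p,"move cm",100*(T-p)[:2],"turn",np.degrees(a-yaw),"underside",p[2]-.0268)
E
python3 pick.py .4775 -.2446 -.145
```

```text
t 14.4833 TCP [ 0.3719 -0.2262  0.0495] move cm [10.4368 -1.6231] turn -0.01897198947871595 underside 0.022733018760639562
```

Emit:
apply_moves(steps=[1.5,-0.23,0,0,3.5,-0.54,0,0,5.5,-0.86,0,0,7.5,-1.17,0,0,9.3,-1.45,0,0,10.4,-1.62,0,0,10.4,-1.62,0,0,10.4,-1.62,0,0])

```text
clock: 15.15
position: [0.4764, -0.2427, 0.05]
ee_rot: [-0.0, 0.756, 0.654, -0.0]
contact_force: [-0.1, 0.2, -2.2]
width: 0.0143
gripper_force: 98.5
```

Emit:
apply_moves(steps=[0,0,0.5,0,0,0,0.9,0,0,0,1.2,0,0,0,1.4,0,0,0,1.6,0,0,0,1.8,0,0,0,2.1,0,0,0,2.5,0])

```text
clock: 15.82
position: [0.4762, -0.2428, 0.0746]
ee_rot: [-0.0, 0.756, 0.654, -0.0]
contact_force: [-0.5, -0.8, -2.8]
width: 0.015
gripper_force: 98.4
```

Emit:
apply_moves(steps=[0,0,0.4,0,0,0,0.9,0,0,0,1.4,0,0,0,1.6,0,0,0,1.6,0,0,0,1.6,0])

```text
clock: 16.32
position: [0.4767, -0.2431, 0.0908]
ee_rot: [0.0, 0.756, 0.654, 0.0]
contact_force: [-0.5, -0.1, -2.7]
width: 0.015
gripper_force: 98.4
```

```bash
python3 pick.py .4775 -.2446 -.145; python3 chk.py b2 .5666 -.2568 .067 -.16 ;  python3 bf.py b2 .067 .5666 -.2568 -.16 .4775 -.2446 -.145
```

```text
t 16.3167 TCP [ 0.4767 -0.2431  0.0908] move cm [-0.0362  0.0663] turn -0.01979599825136125 underside 0.06404977200264673
t 16.3167 TCP [ 0.4767 -0.2431  0.0908] yaw -0.1446544946517947 -8.288092031145576 F [-0.4898 -0.1287 -2.6709] 0.015014517549883338
L [ 0.4779 -0.2453  0.064 ]
board [ 0.568  -0.2563 -0.1601] n 113 res 0.5656028506635343
in lifter 0.09119749276294668 0.0015318827497612757 -0.015064900863922037
```

Emit:
apply_moves(steps=[-0.11,0.49,0.2,0,-0.34,1.46,0.4,0.6,-0.7,2.9,0.7,1.2,-1.15,4.9,1,1.8,-1.7,7.3,1.3,2.4,-2.3,9.7,1.5,3,-2.9,12.2,1.5,3.6,-3.4,14.6,1.5,4.2])

```text
clock: 17.03
position: [0.441, -0.0944, 0.106]
ee_rot: [-0.0, 0.732, 0.682, 0.0]
contact_force: [-0.5, 0.3, -3.8]
width: 0.0151
gripper_force: 98.4
```

Emit:
apply_moves(steps=[-0.57,2.43,0,0.5,-1.15,4.9,0,1,-1.7,7.3,0,1.6,-2.3,9.7,0,1.6,-2.9,12.2,0,1.6,-3.4,14.6,0,1.6,-4,17,0,1.6,-4.6,19.5,0,1.6])

```text
clock: 17.7
position: [0.3947, 0.0999, 0.1059]
ee_rot: [-0.0, 0.722, 0.692, 0.0]
contact_force: [1.2, 0.6, -4.0]
width: 0.0149
gripper_force: 98.4
```

Emit:
apply_moves(steps=[-0.6,2.43,0,0,-1.15,4.9,0,0,-1.7,7.3,0,0,-2.3,9.7,0,0,-2.8,11.8,0,0,-3.2,13.4,0,0,-3.4,14.2,0,0,-3.4,14.42,0,0])

```text
clock: 18.37
position: [0.361, 0.2434, 0.1058]
ee_rot: [-0.0, 0.721, 0.693, -0.0]
contact_force: [-0.3, -0.4, -3.4]
width: 0.0145
gripper_force: 98.4
```

Emit:
apply_moves(steps=[0,0,-0.5,0,0,0,-1.5,0,0,0,-2.5,0,0,0,-3.3,0,0,0,-3.3,0,0,0,-3.3,0])

```text
clock: 18.87
position: [0.3623, 0.2413, 0.0722]
ee_rot: [-0.0, 0.723, 0.691, -0.001]
contact_force: [1.1, 0.0, -3.5]
width: 0.0148
gripper_force: 98.2
```

```bash
python3 pose.py 0 .0908 .0022 -.0155; python3 chk.py b3; L=$(python3 - <<'E'
from fit import *
s=get_state(); q=s["ee_rot"]; p=s["position"]; yaw=2*np.arctan2(q[2],q[1])-np.pi/2
L=tf(p[0],p[1],p[2]-.0268,yaw,[.0015,-.002,0])[0]; b=tf(*L[:2],0,yaw,[.0908,.0022,0])[0]
print(L[2]+.004,b[0],b[1],yaw-.0155,L[0],L[1],yaw)
E
); echo $L; python3 bf.py b3 $L
```

```text
TCP [0.3623 0.2413 0.0722] now->place dx dy cm [12.039  -0.6292] turn 0.10021798887669799 underside now 0.04537743626095102 F [ 1.123   0.0311 -3.5043]
t 18.8667 TCP [0.3623 0.2413 0.0722] yaw -0.044449133875625435 -2.546747774085313 F [ 1.123   0.0311 -3.5043] 0.014758822143759582
L [0.3637 0.2393 0.0454]
0.049855564377935896 0.45504583593502757 0.23778840398387366 -0.05985007542599578 0.3642375817007455 0.23961623409687308 -0.04435007542599578
board [ 0.4538  0.2382 -0.0597] n 119 res 0.5131477734631741
in lifter 0.08955315475795196 0.0025695734529612487 -0.015320356613175927
```

Emit:
apply_moves(steps=[0.7,-0.04,0,0,2.2,-0.12,0,0,4.2,-0.23,0,0,6.4,-0.35,0,0,8.6,-0.48,0,0,10.5,-0.58,0,0,11.7,-0.65,0,0,12.1,-0.67,0,0])

```text
clock: 19.58
position: [0.4876, 0.2354, 0.073]
ee_rot: [0.001, 0.723, 0.691, 0.002]
contact_force: [-0.2, 0.2, -2.7]
width: 0.0147
gripper_force: 98.4
```

Emit:
apply_moves(steps=[0,0,-0.2,0,0,0,-0.5,0,0,0,-0.8,0,0,0,-0.8,0,0,0,-0.8,0,0,0,-0.8,0])

```text
clock: 20.08
position: [0.483, 0.2356, 0.0647]
ee_rot: [-0.0, 0.722, 0.692, -0.0]
contact_force: [-0.0, -0.3, -3.7]
width: 0.015
gripper_force: 98.4
```

```bash
python3 pose.py 0 .0896 .0025 -.0155; python3 chk.py b4; python3 bf.py b4 .0415 .5749 .2313 -.0582
```

```text
TCP [0.483  0.2356 0.0647] now->place dx dy cm [ 0.0883 -0.089 ] turn 0.015168786589033447 underside now 0.03789839895420133 F [-0.0398 -0.3013 -3.6894]
t 20.0833 TCP [0.483  0.2356 0.0647] yaw -0.042964745269510995 -2.461698571797649 F [-0.0398 -0.3013 -3.6894] 0.014972908838766518
L [0.4844 0.2335 0.0379]
board [ 0.5749  0.2324 -0.0598] n 121 res 0.9631843672178367
```

Emit:
apply_moves(steps=[0,-0.1,0,0,0,-0.1,-0.2,0,0,-0.1,-0.4,0,0,-0.1,-0.6,0,0,-0.1,-0.8,0,0,-0.1,-1.1,0,0,-0.1,-1.5,0,0,-0.1,-1.65,0])

```text
clock: 20.8
position: [0.4834, 0.2344, 0.0475]
ee_rot: [-0.0, 0.722, 0.692, -0.0]
contact_force: [-0.7, 0.2, -2.4]
width: 0.0148
gripper_force: 98.5
```

```bash
python3 chk.py b6 ; python3 bf.py b6 .034 .5749 .2313 -.0582
```

```text
t 20.8 TCP [0.4834 0.2344 0.0475] yaw -0.043490414679478784 -2.4918172104079352 F [-0.7072  0.2325 -2.4299] 0.014797925622492743
L [0.4848 0.2323 0.0207]
board [ 0.5753  0.2314 -0.0687] n 105 res 0.5560127551934232
```

View pics/b6o.png

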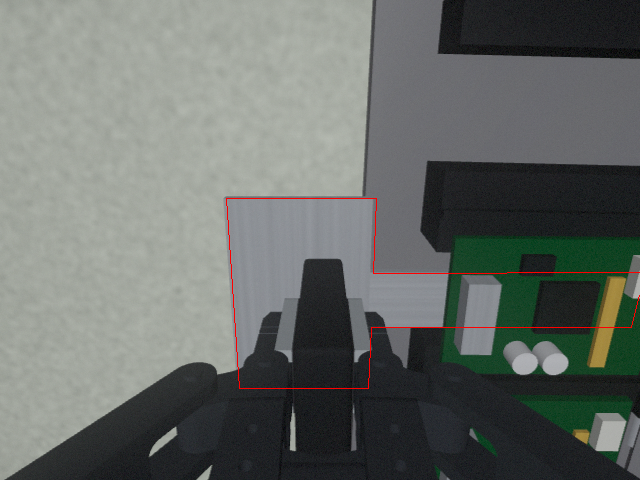

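Board B is seated in the middle nest, board edge at (445,237) clear below the lip. Now for board C.

Emit:
apply_moves(steps=[-1,0.05,0,0,-3,0.16,0,0,-5.5,0.3,0,0,-8,0.42,0,0,-10,0.53,0,0,-11.5,0.6,0,0,-11.5,0.6,2,0,-11.5,0.6,4,0])

```text
clock: 21.52
position: [0.3658, 0.2399, 0.0878]
ee_rot: [-0.001, 0.722, 0.692, -0.002]
contact_force: [1.5, -0.8, -2.6]
width: 0.0146
gripper_force: 98.7
```

Emit:
apply_moves(steps=[0,-3,0,-1,0,-7,0,-2,0,-11,0,-3,-0.1,-15,0,-4,-0.2,-19,0,-4.7,-0.3,-23,0,-4.7,-0.4,-27,0,-4.7,-0.6,-31,0,-4.7])

```text
clock: 22.18
position: [0.3624, -0.0713, 0.0887]
ee_rot: [0.001, 0.75, 0.661, 0.001]
contact_force: [2.2, 1.1, -2.3]
width: 0.0149
gripper_force: 98.7
```

Emit:
apply_moves(steps=[0,-4,0,0,0,-8,0,0,0,-12,0,0,0,-16,0,0,0,-20,0,0,0,-22.5,0,0,0,-23.4,-1.5,0,0,-23.4,-3,0])

```text
clock: 22.85
position: [0.364, -0.3081, 0.0589]
ee_rot: [0.003, 0.751, 0.66, -0.0]
contact_force: [0.1, 0.3, -3.8]
width: 0.0149
gripper_force: 98.8
```

Emit:
apply_moves(steps=[0,0,-0.9,0,0,0,-0.9,0,0,0,-0.9,0])

```text
clock: 23.1
position: [0.3622, -0.3026, 0.0489]
ee_rot: [-0.001, 0.75, 0.662, 0.0]
contact_force: [-0.7, -0.2, -1.5]
width: 0.0149
gripper_force: 98.5
```

```bash
python3 pick.py .468 -.3194 -.125
```

```text
t 23.1 TCP [ 0.3622 -0.3026  0.0489] move cm [10.4523 -1.4629] turn -0.005097439664754008 underside 0.02211031093062227
```

Emit:
apply_moves(steps=[1.5,-0.21,0,0,3.5,-0.49,0,0,5.5,-0.77,0,0,7.5,-1.05,0,0,9.3,-1.3,0,0,10.4,-1.45,0,0,10.4,-1.45,0,0,10.4,-1.45,0,0])

```text
clock: 23.77
position: [0.4665, -0.3174, 0.0495]
ee_rot: [-0.0, 0.75, 0.662, -0.0]
contact_force: [-0.2, 0.3, -2.8]
width: 0.0148
gripper_force: 98.7
```

Emit:
apply_moves(steps=[0,0,0.5,0,0,0,0.9,0,0,0,1.2,0,0,0,1.4,0,0,0,1.6,0,0,0,1.8,0,0,0,2.1,0,0,0,2.5,0])

```text
clock: 24.43
position: [0.4663, -0.3178, 0.0741]
ee_rot: [-0.0, 0.75, 0.661, -0.0]
contact_force: [0.6, -0.4, -3.0]
width: 0.0146
gripper_force: 98.6
```

Emit:
apply_moves(steps=[0,0,0.4,0,0,0,0.9,0,0,0,1.4,0,0,0,1.6,0,0,0,1.6,0,0,0,1.6,0])

```text
clock: 24.93
position: [0.4667, -0.3181, 0.0904]
ee_rot: [0.0, 0.75, 0.661, 0.0]
contact_force: [-0.6, -0.1, -2.7]
width: 0.015
gripper_force: 98.7
```

```bash
python3 pick.py .468 -.3194 -.125; python3 chk.py c2;  python3 bf.py c2 .067 .5573 -.329 -.123 .468 -.3194 -.125
```

```text
t 24.9333 TCP [ 0.4667 -0.3181  0.0904] move cm [0.0103 0.0833] turn 0.024916499126936803 underside 0.06356439174233894
t 24.9333 TCP [ 0.4667 -0.3181  0.0904] yaw -0.12543487494783534 -7.186888938262227 F [-0.6201 -0.075  -2.6528] 0.015033363576758567
L [ 0.4679 -0.3202  0.0636]
board [ 0.5583 -0.3285 -0.1279] n 119 res 0.6075900968356565
in lifter 0.09070708749878115 0.0022206211977331136 -0.002916167934368219
```

Emit:
apply_moves(steps=[-0.08,0.5,0.2,0,-0.24,1.5,0.4,0.4,-0.47,3,0.7,0.8,-0.8,5,1,1.3,-1.2,7.5,1.3,1.8,-1.6,10.3,1.5,2.3,-2.06,13.1,1.5,2.8,-2.5,16,1.5,3.3])

```text
clock: 25.65
position: [0.4405, -0.1555, 0.1055]
ee_rot: [-0.0, 0.73, 0.683, 0.0]
contact_force: [0.6, 1.1, -2.7]
width: 0.0149
gripper_force: 98.6
```

Emit:
apply_moves(steps=[-0.46,2.9,0,0.4,-0.9,5.8,0,0.7,-1.37,8.7,0,0.7,-1.8,11.6,0,0.7,-2.3,14.5,0,0.7,-2.7,17.4,0,0.7,-3.2,20.3,0,0.7,-3.6,23.2,0,0.7])

```text
clock: 26.32
position: [0.4034, 0.0762, 0.1054]
ee_rot: [-0.0, 0.726, 0.687, 0.0]
contact_force: [0.2, -0.1, -2.8]
width: 0.0151
gripper_force: 98.6
```

Emit:
apply_moves(steps=[-0.46,2.9,0,0,-0.9,5.8,0,0,-1.37,8.7,0,0,-1.8,11.6,0,0,-2.3,14.5,0,0,-2.7,17.4,0,0,-3.1,19.8,0,0,-3.4,21.8,0,0])

```text
clock: 26.98
position: [0.3692, 0.2941, 0.1055]
ee_rot: [-0.0, 0.726, 0.688, 0.0]
contact_force: [-0.1, -0.9, -3.1]
width: 0.0152
gripper_force: 98.6
```

Emit:
apply_moves(steps=[-0.2,1.4,0,0,-0.4,2.2,0,0,-0.46,2.4,0,0,-0.46,2.4,-0.8,0,-0.46,2.4,-2,0,-0.46,2.4,-3.2,0,-0.46,2.4,-3.2,0,-0.46,2.4,-3.2,0])

```text
clock: 27.65
position: [0.3662, 0.3145, 0.0724]
ee_rot: [-0.0, 0.727, 0.687, -0.001]
contact_force: [0.2, -0.5, -3.1]
width: 0.0147
gripper_force: 98.5
```

```bash
python3 pose.py 1 .0907 .003 -.003; python3 chk.py c3; L=$(python3 - <<'E'
from fit import *
s=get_state(); q=s["ee_rot"]; p=s["position"]; yaw=2*np.arctan2(q[2],q[1])-np.pi/2
L=tf(p[0],p[1],p[2]-.0268,yaw,[.0015,-.002,0])[0]; b=tf(*L[:2],0,yaw,[.0908,.0022,0])[0]
print(L[2]+.004,b[0],b[1],yaw-.003,L[0],L[1],yaw)
E
); echo $L; python3 bf.py c3 $L
```

```text
TCP [0.3662 0.3145 0.0724] now->place dx dy cm [12.0916 -0.5277] turn 0.08441369532094085 underside now 0.045614548051271506 F [ 0.2108 -0.4703 -3.0887]
t 27.65 TCP [0.3662 0.3145 0.0724] yaw -0.05667329691712575 -3.247140724443085 F [ 0.2108 -0.4703 -3.0887] 0.014663522062663978
L [0.3676 0.3125 0.0456]
0.05023496431914316 0.45906379189118274 0.3101128789616097 -0.0595814232840407 0.3682846865646629 0.3130512520006615 -0.0565814232840407
board [ 0.4578  0.3111 -0.0552] n 117 res 0.49417547208415347
in lifter 0.0894552909439775 0.00315089483874379 0.0014260738668568293
```

Emit:
apply_moves(steps=[0.7,-0.03,0,0,2.2,-0.1,0,0,4.2,-0.19,0,0,6.4,-0.29,0,0,8.6,-0.39,0,0,10.5,-0.48,0,0,11.7,-0.53,0,0,12.1,-0.55,0,0])

```text
clock: 28.37
position: [0.492, 0.3104, 0.0736]
ee_rot: [0.001, 0.727, 0.687, 0.002]
contact_force: [1.6, 0.4, -3.4]
width: 0.0151
gripper_force: 98.6
```

Emit:
apply_moves(steps=[0,0,-0.2,0,0,0,-0.5,0,0,0,-0.8,0,0,0,-0.8,0,0,0,-0.8,0,0,0,-0.8,0])

```text
clock: 28.87
position: [0.4873, 0.3106, 0.0652]
ee_rot: [-0.0, 0.726, 0.687, -0.0]
contact_force: [-0.4, -0.1, -3.4]
width: 0.015
gripper_force: 98.6
```

```bash
python3 pose.py 1 .0895 .003 0; python3 chk.py c4; python3 bf.py c4 .0415 .5792 .3052 -.0582
```

```text
TCP [0.4873 0.3106 0.0652] now->place dx dy cm [ 0.0956 -0.1136] turn -0.18026526361086487 underside now 0.03840011199923678 F [-0.3731 -0.0892 -3.3586]
t 28.8667 TCP [0.4873 0.3106 0.0652] yaw -0.05505377762301489 -3.1543491040505263 F [-0.3731 -0.0892 -3.3586] 0.014950867826718593
L [0.4887 0.3085 0.0384]
board [ 0.5796  0.3069 -0.0561] n 119 res 1.017960752237543
```

Emit:
apply_moves(steps=[0,-0.15,0,0,0,-0.15,-0.2,0,0,-0.15,-0.4,0,0,-0.15,-0.6,0,0,-0.15,-0.8,0,0,-0.15,-1.1,0,0,-0.15,-1.5,0,0,-0.15,-1.7,0])

```text
clock: 29.58
position: [0.4878, 0.3088, 0.0475]
ee_rot: [-0.0, 0.727, 0.687, -0.0]
contact_force: [-0.5, 0.1, -2.5]
width: 0.0152
gripper_force: 98.6
```

```bash
python3 chk.py c6 ; python3 bf.py c6 .034 .5792 .3052 -.0582
```

```text
t 29.5833 TCP [0.4878 0.3088 0.0475] yaw -0.05570324119070191 -3.191560625426502 F [-0.4816  0.0857 -2.4592] 0.015232264260107
L [0.4892 0.3068 0.0207]
board [ 0.5798  0.3056 -0.0619] n 105 res 0.98953352060777
```

Board C is seated too. I'll withdraw, then take the lifter back over the mat.

Emit:
apply_moves(steps=[-1,0.05,0,0,-3,0.16,0,0,-5.5,0.3,0,0,-8,0.42,0,0,-10,0.53,0,0,-11.5,0.6,0,0,-11.5,0.6,2,0,-11.5,0.6,4,0])

```text
clock: 30.3
position: [0.3703, 0.3143, 0.0878]
ee_rot: [-0.0, 0.726, 0.688, -0.002]
contact_force: [0.6, 0.9, -2.4]
width: 0.0149
gripper_force: 98.8
```

Emit:
apply_moves(steps=[0,-1,0,0,0,-3,0,0,0,-6,0,1,0,-10,0,2,0,-14,0,3,0,-18,0,4,0,-22,0,5,0,-26,0,5.5])

```text
clock: 30.97
position: [0.3719, 0.0529, 0.0878]
ee_rot: [0.0, 0.692, 0.722, -0.0]
contact_force: [1.0, -1.3, -3.2]
width: 0.0145
gripper_force: 98.8
```

Emit:
apply_moves(steps=[1,-2,0,0,3,-4,-0.5,0,5,-4.1,-1.5,0,5.5,-4.1,-3,0,5.5,-4.1,-4,0,5.5,-4.1,-4.5,0,5.5,-4.1,-4.5,0,5.5,-4.1,-4.5,0])

```text
clock: 31.63
position: [0.4272, 0.0139, 0.0429]
ee_rot: [-0.0, 0.693, 0.721, -0.0]
contact_force: [-0.2, 0.2, -2.1]
width: 0.0146
gripper_force: 98.7
```

```bash
python3 pick.py .43 .012 .04
python3 - <<'E'
from h import *
grab("scene","s2"); grab("top","t2")
E
```

```text
t 31.6333 TCP [0.4272 0.0139 0.0429] move cm [0.1196 0.0039] turn -0.020469240801497438 underside 0.016088756208147276
```

Emit:
apply_moves(steps=[0,0,-0.5,0,0,0,-0.9,0,0,0,-1.2,0,0,0,-1.35,0,0,0,-1.4,0,0,0,-1.4,0])

```text
clock: 32.23
position: [0.4279, 0.014, 0.029]
ee_rot: [-0.0, 0.693, 0.721, -0.0]
contact_force: [-0.1, -1.1, -1.5]
width: 0.0147
gripper_force: 98.9
```

Emit:
apply_moves(steps=[0,0,0,0,0,0,0,0,0,0,0,0,0,0,0,0,0,0,0,0,0,0,0,0,0,0,0,0,0,0,0,0], jaw=0)

```text
clock: 32.9
position: [0.428, 0.014, 0.0292]
ee_rot: [0.0, 0.693, 0.721, 0.0]
contact_force: [-0.1, 0.4, -0.2]
width: 0.0853
gripper_force: 0.0
```

Emit:
apply_moves(steps=[0,0,1,0,0,0,3,0,0,0,6,0,0,0,9,0,0,0,13,0,0,0,17,0,0,0,21,0,0,0,23,0])

```text
clock: 33.57
position: [0.4298, 0.0138, 0.2641]
ee_rot: [0.003, 0.693, 0.721, 0.002]
contact_force: [0.7, -0.1, 0.1]
width: 0.0854
gripper_force: 0.0
```

Run:
```python
from fit import *
print(get_state()["position"])
im,C=grab("wrist","m1")
M=np.array([(-40,45),(20,45),(20,13),(135,13),(135,-13),(20,-13),(20,-45),(-40,-45)])/1000
cv2.polylines(im,[proj(C,tf(.43,.012,0,.04,np.c_[M,[.006]*8])).round().astype(int)],True,(0,0,255),1)
s,C2=load("s2")
# cover: overlay hypotheses via front rim edge in scene view
def cov(a,P):
    c,sn=np.cos(a),np.sin(a); P=np.array(P,float)/1000
    Q=np.c_[P[:,0]*c+P[:,2]*sn+.073, P[:,1], -P[:,0]*sn+P[:,2]*c+.014]
    return tf(.5749,.2313,0,-.0582,Q)
for a,col in((1.1,(0,0,255)),(1.2,(0,255,0)),(1.3,(255,0,0))):
    cv2.polylines(s,[proj(C2,cov(a,[(0,122,44),(-146,122,44),(-146,-122,44),(0,-122,44)])).round().astype(int)],True,col,1)
s=cv2.resize(s[120:270,280:450],None,fx=2.3,fy=2.3); o=np.zeros((480,800,3),np.uint8)
o[:s.shape[0],:s.shape[1]]=s; w=cv2.resize(im,(400,300)); o[:300,400:]=w
cv2.imwrite("pics/m1o.png",o)
```

```text
[0.4298 0.0138 0.2641]
```

View pics/m1o.png

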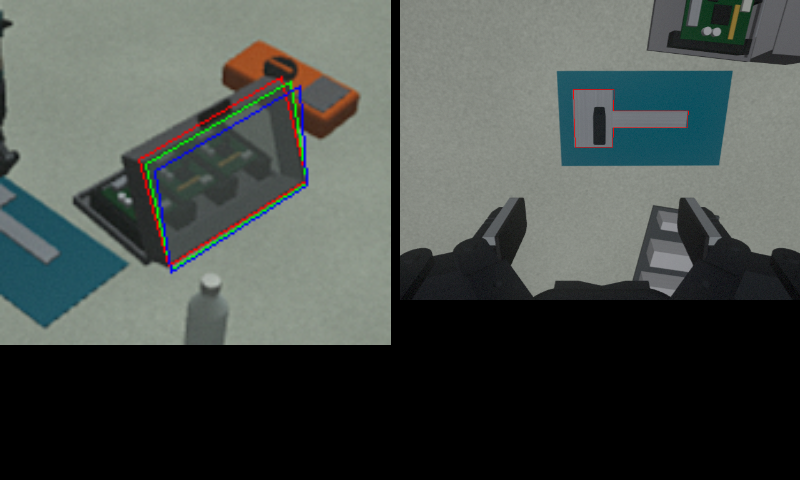

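The lifter lies on the mat as predicted, and the cover edge fits an angle of about 1.1 rad. Next I'll shut the fingers and go over and behind the cover.

Emit:
apply_moves(steps=[2,2,0,-1,5,4.5,0,-3,8,7,0,-5,11,9.5,0,-5.6,14,12,0,-5.6,17,14.5,0,-5.6,20,17,0,-5.6,23,19.5,0,-5.6], jaw=255, newtons=20)

```text
clock: 34.28
position: [0.6589, 0.2104, 0.2582]
ee_rot: [-0.0, 0.727, 0.687, -0.001]
contact_force: [1.4, 0.0, 1.6]
width: -0.0002
gripper_force: 0.0
```

Emit:
apply_moves(steps=[2,1.3,0,0,2.3,1.6,0,0,2.3,1.6,0,0,2.3,1.6,0,0])

```text
clock: 34.62
position: [0.6802, 0.2246, 0.2581]
ee_rot: [-0.0, 0.727, 0.687, -0.001]
contact_force: [-0.2, 0.6, 0.3]
width: 0.0
gripper_force: 0.0
```

```bash
cat > cov.py <<'E'
from fit import *
s=get_state(); p=s["position"]; print("t",s["clock"],p,"F",s["contact_force"],s["width"],"yaw",np.degrees(2*np.arctan2(s["ee_rot"][2],s["ee_rot"][1]))-90)
r,t=.115,.0145
pr=p
for a in [1.2,1.13,1.05,.95,.85,.75,.65,.55,.45,.35,.25,.15,.08,.03,0]:
    c,sn=np.cos(a),np.sin(a); w=tf(.5749,.2313,0,-.0582,[.073-r*c+.044*sn+t,0,.014+r*sn+.044*c])[0]
    print(a,"rel cm",100*(w-p))
E
python3 cov.py
```

```text
t 34.6167 [0.6802 0.2246 0.2581] F [-0.2106  0.6157  0.2943] 2.0203656279441828e-05 yaw -3.2827433047862513
1.2 rel cm [ -1.8606   0.168  -12.0975]
1.13 rel cm [ -2.7202   0.2181 -12.1323]
1.05 rel cm [ -3.6968   0.275  -12.2456]
0.95 rel cm [ -4.8997   0.3451 -12.4966]
0.85 rel cm [ -6.0715   0.4134 -12.8667]
0.75 rel cm [ -7.2006   0.4792 -13.352 ]
0.65 rel cm [ -8.2757   0.5418 -13.9479]
0.55 rel cm [ -9.2861   0.6007 -14.6483]
0.45 rel cm [-10.2216   0.6552 -15.4463]
0.35 rel cm [-11.0729   0.7048 -16.3338]
0.25 rel cm [-11.8315   0.749  -17.302 ]
0.15 rel cm [-12.4898   0.7874 -18.3412]
0.08 rel cm [-12.8874   0.8105 -19.1054]
0.03 rel cm [-13.1382   0.8251 -19.6674]
0 rel cm [-13.2751   0.8331 -20.0103]
```

Emit:
apply_moves(steps=[0,0,-2,0,0,0,-5,0,0,0,-8,0,0,0,-10.5,0,0,0,-12.1,0,0,0,-12.1,0,0,0,-12.1,0])

```text
clock: 35.2
position: [0.6797, 0.2239, 0.1382]
ee_rot: [-0.0, 0.727, 0.686, -0.001]
contact_force: [0.4, 0.2, 0.7]
width: 0.0001
gripper_force: 0.0
```

Emit:
apply_moves(steps=[-1,0.05,0,0,-1.9,0.17,0,0,-2.5,0.2,0,0,-3.1,0.24,-0.08,0,-3.7,0.28,-0.15,0,-4.3,0.31,-0.27,0,-4.9,0.35,-0.4,0,-5.5,0.38,-0.57,0])

```text
clock: 35.87
position: [0.6258, 0.2291, 0.133]
ee_rot: [0.0, 0.727, 0.687, 0.001]
contact_force: [1.0, 1.4, 3.3]
width: 0.0
gripper_force: 1.5
```

```bash
python3 cov.py
python3 - <<'E'
from fit import *
# cover angle from scene view: outer-face front edge, bright clear panel vs frame -> compare frame difference with s2
a=load("s2")[0]; b,C=grab("scene","s3"); d=cv2.absdiff(a,b).max(2)[120:270,280:450]; print((d>25).sum())
E
```

```text
t 35.8667 [0.6258 0.2291 0.133 ] F [0.9858 1.3509 3.3159] 2.338487330623e-05 yaw -3.289667866804038
1.2 rel cm [ 3.5771 -0.2803  0.4138]
1.13 rel cm [ 2.7175 -0.2302  0.3791]
1.05 rel cm [ 1.7409 -0.1733  0.2657]
0.95 rel cm [ 0.538  -0.1032  0.0147]
0.85 rel cm [-0.6338 -0.035  -0.3553]
0.75 rel cm [-1.763   0.0308 -0.8407]
0.65 rel cm [-2.8381  0.0935 -1.4366]
0.55 rel cm [-3.8484  0.1523 -2.137 ]
0.45 rel cm [-4.7839  0.2068 -2.9349]
0.35 rel cm [-5.6352  0.2564 -3.8224]
0.25 rel cm [-6.3938  0.3006 -4.7906]
0.15 rel cm [-7.0521  0.339  -5.8298]
0.08 rel cm [-7.4497  0.3622 -6.594 ]
0.03 rel cm [-7.7005  0.3768 -7.156 ]
0 rel cm [-7.8374  0.3848 -7.499 ]
2950
```

Emit:
apply_moves(steps=[-0.63,-0.03,-0.36,0,-1.2,0,-0.59,0,-1.76,0.03,-0.84,0,-2.3,0.06,-1.13,0,-2.84,0.09,-1.44,0,-3.35,0.12,-1.78,0,-3.85,0.15,-2.14,0,-4.32,0.18,-2.53,0])

```text
clock: 36.58
position: [0.5818, 0.2305, 0.1066]
ee_rot: [-0.0, 0.727, 0.687, -0.0]
contact_force: [-0.1, -0.5, 3.2]
width: 0.0002
gripper_force: 1.3
```

Emit:
apply_moves(steps=[-0.46,0.03,-0.41,0,-0.9,0.05,-0.84,0,-1.31,0.08,-1.29,0,-1.7,0.1,-1.77,0,-2.07,0.12,-2.26,0,-2.41,0.14,-2.77,0,-2.73,0.16,-3.3,0,-2.9,0.17,-3.62,0])

```text
clock: 37.25
position: [0.5528, 0.2323, 0.0699]
ee_rot: [-0.0, 0.727, 0.687, -0.001]
contact_force: [-1.3, 0.8, 3.0]
width: -0.0001
gripper_force: 0.9
```

```bash
python3 cov.py|sed -n '1p;12,16p'
```

```text
t 37.25 [0.5528 0.2323 0.0699] F [-1.3478  0.7565  2.9555] -0.00010895957782711517 yaw -3.2885929069268087
0.25 rel cm [ 0.9039 -0.0193  1.5151]
0.15 rel cm [0.2456 0.0191 0.4759]
0.08 rel cm [-0.152   0.0423 -0.2883]
0.03 rel cm [-0.4028  0.0569 -0.8503]
0 rel cm [-0.5397  0.0648 -1.1932]
```

Emit:
apply_moves(steps=[-0.1,0,-0.2,0,-0.2,0,-0.4,0,-0.3,0,-0.6,0,-0.4,0,-0.8,0,-0.45,0,-0.95,0,-0.5,0,-1.05,0,-0.5,0,-1.1,0,-0.5,0,-1.1,0])

```text
clock: 37.92
position: [0.549, 0.2322, 0.0598]
ee_rot: [0.0, 0.727, 0.687, 0.0]
contact_force: [-0.3, 0.5, 1.1]
width: 0.0001
gripper_force: 0.0
```

Emit:
apply_moves(steps=[0,0,-0.05,0,0,0,-0.1,0,0,0,-0.1,0])

```text
clock: 38.17
position: [0.5488, 0.2322, 0.0589]
ee_rot: [0.0, 0.727, 0.687, 0.0]
contact_force: [-1.5, 0.3, 0.3]
width: 0.0002
gripper_force: 0.4
```

Emit:
apply_moves(steps=[0,0,-0.05,0,0,0,-0.1,0,0,0,-0.15,0,0,0,-0.15,0])

```text
clock: 38.5
position: [0.5488, 0.2322, 0.0581]
ee_rot: [0.0, 0.727, 0.687, 0.0]
contact_force: [-2.2, -0.3, 6.1]
width: -0.0001
gripper_force: 2.6
```

Emit:
apply_moves(steps=[0,0,-0.05,0,0,0,-0.1,0,0,0,-0.1,0])

```text
clock: 38.75
position: [0.5488, 0.2322, 0.058]
ee_rot: [0.0, 0.727, 0.687, 0.0]
contact_force: [-2.9, -0.8, 10.1]
width: 0.0001
gripper_force: 5.2
```

Emit:
apply_moves(steps=[0,0,0.5,0,0,0,2,0,0,0,4,0,0,0,7,0,0,0,10,0,0,0,14,0,0,0,18,0,0,0,22,0])

```text
clock: 39.42
position: [0.5488, 0.2321, 0.2782]
ee_rot: [0.0, 0.727, 0.687, 0.0]
contact_force: [1.3, -0.3, 0.7]
width: -0.0002
gripper_force: 0.0
```

Emit:
apply_moves(steps=[-1,-2,0,0,-3,-4,0,0,-5,-8,0,0,-7,-11,0,0,-7,-11,0,0,-7,-11,0,0])

```text
clock: 39.92
position: [0.4783, 0.121, 0.2769]
ee_rot: [0.001, 0.728, 0.686, 0.001]
contact_force: [0.1, 0.0, 0.2]
width: -0.0
gripper_force: 0.0
```

Run:
```python
from fit import *
im,C=grab("wrist","f1"); g=im.astype(int)
M=np.array([(-35,40),(15,40),(15,10),(130,10),(130,-10),(15,-10),(15,-40),(-35,-40)])/1000
m=np.zeros(im.shape[:2],np.uint8); pl=proj(C,tf(.43,.012,0,.04,np.c_[M,[.006]*8])); print(pl.round(0).tolist())
cv2.fillPoly(m,[pl.round().astype(int)],1); px=g[m>0]; print("teal share in lifter",((px[:,0]-px[:,2])>30).mean(),len(px))
# cover front top edge: gradient profile along case x across front edge at z=.058, vs predicted -73 mm
for v in (-80,-40,60,90):
    u=np.arange(-95,-50,1); xy=proj(C,tf(.5749,.2313,0,-.0582,np.c_[u,np.full(45,v),np.full(45,58)]/1000)).astype(np.float32)
    s=cv2.remap(im.mean(2).astype(np.float32),xy[:,:1],xy[:,1:],1).ravel(); d=np.abs(np.gradient(cv2.blur(s[:,None],(1,3)).ravel())); print(v,"edge at mm",u[d.argmax()],d.max(),xy[0])
s,C2=grab("scene","f2"); a=load("s2")[0]
print(get_state()["clock"],get_state()["contact_force"])
```

```text
[[245.0, 258.0], [293.0, 254.0], [296.0, 280.0], [404.0, 270.0], [405.0, 287.0], [298.0, 297.0], [301.0, 322.0], [256.0, 326.0]]
teal share in lifter 0.0 5260
-80 edge at mm -77 21.831055 [315.9976 157.0307]
-40 edge at mm -77 23.02452 [315.6513 107.6806]
60 edge at mm -95 0.0 [314.6675 -32.5566]
90 edge at mm -95 0.0 [314.3338 -80.128 ]
40.0167 [-0.041  -0.5782  0.0356]
```

```bash
python3 -c "
from rig import *
print(sign_off())"
```

```text
the job is handed in; nothing more can be done
None
```

I placed all three boards in nests of their own, laid the lifter flat on the mat, pressed the cover fully shut and handed the job in at about 40 s; the sign-off returned no verdict.

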